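# Two-point check of a bench scale

### The arm

A 6-joint arm with a two-finger parallel gripper is mounted at the origin on the work surface. World frame = base frame: x ahead of the robot, y to its left, z up, the work surface at z = 0. Lengths are in m, angles in rad, forces in N, time in s.
With the tool pointing down it reaches from about 0.225 to 0.725 m from the base axis. Payload 3.1 kg.
Tool frame: the origin (TCP) lies at the very end of the fingers, on their centre line; the grasp point (between the pads) lies 19 mm behind it (bot.tcp_to_grasp is the distance from the TCP to the grasp point, in m); z points along the fingers, y is the line along which they close (so a half turn about z gives the same grasp; the last joint's range is limited). The gripper opens to 85 mm and grips with 20 to 120 N. Pads are 22 mm wide; open, the fingers measure 114 mm over their backs; the gripper's body (76 mm by 85 mm) begins 54 mm behind the grasp point. The pads swing forward as they close: fully open they stand 13 mm farther back than shut.
Start: joints at [1.016, 0.048, 0.099, 1.622, 0, 1.443], TCP at [0.217, 0.478, 0.231] pointing down, gripper open.
Joint ranges: [-2.91, 2.91], [-0.99, 1.94], [-1.21, 1.42], [-2.12, 2.29], [-1.49, 1.47], [-3.14, 3.14]. Speed limits (rad/s): [2.79, 2.79, 3.14, 3.14, 3.14, 3.14].

### API

Orientations are given as a unit quaternion [x, y, z, w].
In Python, from cell import bot gives the robot as it stands. The module is installed in compiled form; this text tells all that it offers. Calls block until the motion is done:
- bot.movep(position, orientation): joint-space move of the TCP to a pose.
- bot.move_linear(position, ori=None, rate=0.15): straight line of the TCP; ori=None keeps the orientation; rate is the mean speed in m/s.
- bot.goto_joints(angles): joint-space move.
- bot.gripper_to(opening): finger opening in m; the grip force is fixed at half the most; returns when the fingers have stopped.
- bot.hold(seconds).
- bot.ik(position, orientation): joint angles nearest the present ones, or None.
- bot.read_state(): the state.
- bot.camera(name): name is "scene" or "top" or "wrist"; returns a dict with "frame" (480x640x3 uint8, blue, green, red), "mtx" (3x3 intrinsics, pixels), "R" (3x3) and "t" (3): a world point X has camera coordinates R X + t; the wrist camera has in their place "mount" (4x4, takes a point from camera to tool coordinates, whose origin is the TCP and whose axes are the flange's). Camera axes: x right, y down, z forward; pixel columns grow to the right and rows downward; lengths in m; the calibration is good to about 2 mm. A picture is of the moment at which its call begins: read the wrist's pose just before it. There is no depth.
A pose or a line that the arm cannot do raises bot.MotionError and nothing moves.
- bot.finish_job(): hands the job in; it is judged then, once.
The state is a dict: "time": time; "joint_positions": joint angles; "qd": joint speeds; "joint_efforts": joint torques, N m; "tool_pos": TCP position; "tcp_rot": TCP orientation; "wrist_force": force on the tool from outside, world axes, zero at the start; "torque": the same for the moment, N m; "finger_gap": finger opening in m; "finger_force": force on a finger pad.
Only numpy, scipy, OpenCV 4.12 (cv2) and the standard library are available. Lean on these libraries where they do the work, as an engineer would, in place of code of your own. Each camera call takes 0.05 s, during which the arm holds its last target. There are 200 camera calls.

### The job

Log a two-point check of the bench scale: first, with the pan still empty, press the logging pedal right down to its stop and let it come up. Then stack all the steel slab weights into one flush, square pile in the middle of the pan, with their long sides running along the line from the pan to the scale's display, and lay the handheld thermometer screen up on the bench beside the scale, on the side away from the display: parallel to that side, centred on it and about 6 cm clear of it. Once everything lies still, press the pedal to its stop again and let it come up; leave everything else where it stands.

Things in the scene. Friction and masses are not known exactly. Their poses are not given: they have to be found in the camera images.
- scale: Fixed white bench scale. Origin on the bench under the pan's centre; x points away from the robot, y to the robot's left. Body x -70 to +70, y -145 to +70 mm, top 40 mm high. Grey display housing on its -y part: 110 (x) x 55 (y) mm, centred at y = -110 mm, top 60 mm high. The side away from the display is the face at y = +70 mm.
- pan (a point): Centre of the top of the square steel pan, 125 x 125 mm, 52 mm above the bench; axes as the scale.
- pedal (a joint): Logging pedal: a dark ribbed steel treadle (115 x 62 mm, 8 mm thick) over a grey base (130 x 84 mm), hinged at its far end, free end towards the robot. Reads 0 when up, 0.2 rad at its stop. The spring takes about 4 N to start and 10 N at the stop, pressed at pedal_pad.
- pedal_pad (a point): Point on top of the treadle, 95 mm from the hinge, 20 mm from its free end; press here. It is about 49 mm above the bench when up and 30 mm at the stop. Its x points to the hinge.
- slab1: Slab weight, a plain steel plate 68 (x) x 46 (y) x 14 (z) mm, 0.34 kg, with a small brass plug in one face. All slab weights are alike. Origin at the centre of its underside.
- slab2: Slab weight, a plain steel plate 68 (x) x 46 (y) x 14 (z) mm, 0.34 kg, with a small brass plug in one face. All slab weights are alike. Origin at the centre of its underside.
- slab3: Slab weight, a plain steel plate 68 (x) x 46 (y) x 14 (z) mm, 0.34 kg, with a small brass plug in one face. All slab weights are alike. Origin at the centre of its underside.
- slab4: Slab weight, a plain steel plate 68 (x) x 46 (y) x 14 (z) mm, 0.34 kg, with a small brass plug in one face. All slab weights are alike. Origin at the centre of its underside.
- slab5: Slab weight, a plain steel plate 68 (x) x 46 (y) x 14 (z) mm, 0.34 kg, with a small brass plug in one face. All slab weights are alike. Origin at the centre of its underside.
- slab6: Slab weight, a plain steel plate 68 (x) x 46 (y) x 14 (z) mm, 0.34 kg, with a small brass plug in one face. All slab weights are alike. Origin at the centre of its underside.
- meter: Handheld thermometer, a grey plastic case 120 (x) x 50 (y) x 30 (z) mm with screen and blue keys on top, 0.25 kg. Origin at the centre of its underside; the screen is at its +x end.
- jar: Bystander: lidded glass jar, 68 mm wide, 80 mm high. Origin at the centre of its underside.
- mug: Bystander: white mug, 68 mm wide, 85 mm high, handle at its +y. Origin at the centre of its underside.
- tape: Bystander: roll of black tape, 76 mm wide, 20 mm high. Origin at the centre of its underside.
- notepad: Bystander: small paper note block 50 x 50 x 14 mm. Origin at the centre of its underside.
- eraser: Bystander: white eraser 45 x 22 x 13 mm. Origin at the centre of its underside.
Mind the look-alikes: they are no part of the job. Leave any green or red look-alike of the slab2 alone.

How it is judged:
By the outcome, as a careful person would: the job done as asked, in the order asked, and still so for the second after the job is handed in, with the robot touching nothing.
Of slab1, slab2, slab3, slab4, slab5, slab6 only 4 to 6 are there at a start; the rules pass over those that are not, and their reading is None.
At some moment in a run one of slab1, slab2, slab3, slab4, slab5, slab6, meter may be knocked a few centimetres aside while the robot is not near it.
Once in a run the grip may slacken for a moment while it holds something.
It also fails if it takes over 210 s, if anything falls off the work surface, if the arm or the gripper's body presses on something with over 40 N, if the wrist force passes 120 N, or if a joint passes its speed limit or range.

## Working session

There is one attempt and no reset: what is moved stays moved. The work goes in short steps, each a Python script; the robot and the scene stay as the last script left them, time stands still between calls to the robot, and variables do not carry over. Pictures are saved under pics/ and viewed, at most 14 in all, crops included, and the job is handed in when it is done.

```bash
mkdir -p pics; python3 - <<'E'
from cell import bot
import cv2,numpy as np,pickle
d={}
for n in("scene","top"):
    c=bot.camera(n);d[n]=c;cv2.imwrite(f"pics/{n}0.png",c["frame"]);print(n,c["mtx"].tolist(),np.round(c["R"],3).tolist(),c["t"])
w=bot.camera("wrist");print(w["mount"],w["mtx"])
s=bot.read_state();print(s)
pickle.dump(d,open("cal.pkl","wb"))
E
```

```text
scene [[547.5232583495578, 0.0, 323.2888623094806], [0.0, 547.5232583495578, 231.07915394481932], [0.0, 0.0, 1.0]] [[0.511, 0.859, -0.017], [0.66, -0.406, -0.632], [-0.55, 0.312, -0.775]] [-0.31313983 -0.24906359  1.60842697]
top [[500.2218170318004, 0.0, 316.17574665514337], [0.0, 500.2218170318004, 238.56460786935364], [0.0, 0.0, 1.0]] [[0.001, -1.0, 0.023], [-0.987, -0.005, -0.158], [0.158, -0.022, -0.987]] [0.060415   0.47889134 1.08162566]
[[-3.22505203e-04 -9.55481451e-01 -2.95051000e-01  7.52441474e-02]
 [ 9.99999940e-01 -3.44362088e-04  2.21195805e-05  6.75741396e-04]
 [-1.22739227e-04 -2.95050975e-01  9.55481505e-01 -1.42360453e-01]
 [ 0.00000000e+00  0.00000000e+00  0.00000000e+00  1.00000000e+00]] [[378.42127235   0.         319.97526434]
 [  0.         378.42127235 235.4447152 ]
 [  0.           0.           1.        ]]
{'time': 0.15, 'joint_positions': array([1.01619758e+00, 4.85786218e-02, 9.79116088e-02, 1.62201641e+00,
       6.12797571e-06, 1.44298234e+00]), 'qd': array([ 0.00140066, -0.00199476,  0.00456408, -0.00015234, -0.00112778,
       -0.00060838]), 'joint_efforts': array([ 2.50168727e-03, -3.39258134e+01,  3.20424879e+01,  1.52956130e-02,
       -1.31089091e-04, -7.46466014e-06]), 'tool_pos': array([0.21707354, 0.47747369, 0.230364  ]), 'tcp_rot': array([ 2.11776458e-01,  9.77317677e-01, -8.88126427e-04, -3.18620484e-04]), 'wrist_force': array([-0.20764792,  0.25484275,  0.21115592]), 'torque': array([-0.00159556, -0.00405574,  0.00131156]), 'finger_force': 0.0, 'finger_gap': 0.08515712967015826}
```

View pics/top0.png

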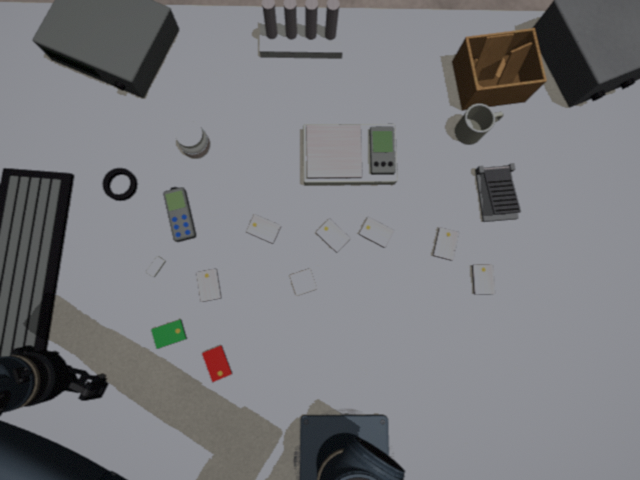

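View pics/scene0.png

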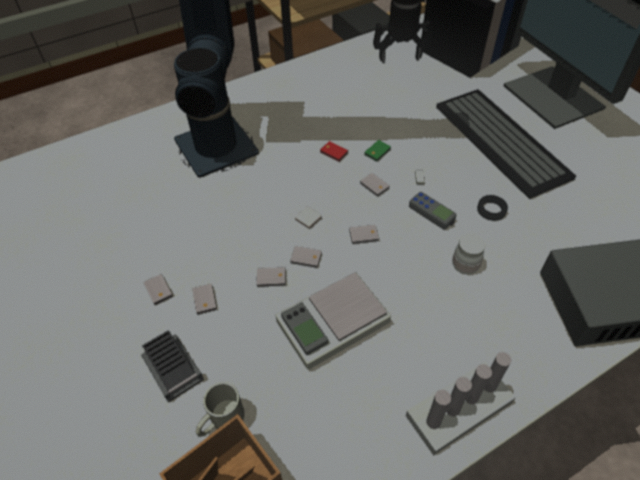

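Top view: six grey plates with a brass plug at px (263,228), (333,235), (377,231), (446,243), (484,279) and (208,284). The look-alikes are the notepad with no plug (303,281), green plate (169,334), red plate (217,363) and eraser (156,266). The meter is at (179,214), the pan at (333,152) with the display on its right (383,150), the pedal at (498,193) and the mug at (474,124). I choose the six plugged grey plates and will check them from close up.

```bash
cat > h.py <<'E'
from cell import bot
import cv2,numpy as np,pickle
from scipy.spatial.transform import Rotation as Ro
def q(yaw): return (Ro.from_euler('z',yaw)*Ro.from_quat([0,1,0,0])).as_quat()
def ray(K,R,t,uv,z):           # pixel -> world point on plane z
    C=-R.T@t; d=R.T@np.linalg.solve(K,[uv[0],uv[1],1.]); return C+d*(z-C[2])/d[2]
def wrist():
    s=bot.read_state(); c=bot.camera("wrist")
    T=np.eye(4);T[:3,:3]=Ro.from_quat(s["tcp_rot"]).as_matrix();T[:3,3]=s["tool_pos"]
    M=np.linalg.inv(T@np.array(c["mount"])); return dict(frame=c["frame"],mtx=np.array(c["mtx"]),R=M[:3,:3],t=M[:3,3])
def ortho(c,cx,cy,z,half=0.1,mm=0.5): # rectified view of plane z: up=+x, left=+y
    s=mm/1000; n=int(2*half/s)
    # out px (u,v): x=cx+half-v*s, y=cy+half-u*s
    A=np.array([[0,-s,cx+half],[-s,0,cy+half],[0,0,z],[0,0,1.]])
    H=c["mtx"]@np.c_[c["R"],c["t"]]@A
    return cv2.warpPerspective(c["frame"],np.linalg.inv(H),(n,n))
def look(x,y,h=0.16,yaw=0): bot.movep([x,y,h],q(yaw)); return wrist()
E
python3 - <<'E'
from h import *
d=pickle.load(open("cal.pkl","rb"))["top"]
P={k:ray(np.array(d["mtx"]),np.array(d["R"]),np.array(d["t"]),v,z) for k,(v,z) in dict(
 ped=((498,197),.045),s1=((484,279),.014),s2=((446,243),.014),s3=((377,231),.014),s4=((333,235),.014),pan=((333,152),.052),
 s5=((263,228),.014),meter=((179,214),.03),s6=((208,284),.014)).items()}
for k in P: print(k,P[k].round(3))
pickle.dump(P,open("P.pkl","wb"))
W={}
def L(n,x,y,h=.16):
    try: W[n]=look(x,y,h)
    except bot.MotionError as e: print(n,e)
bot.gripper_to(0.0)
s=.03
for k in ("s6","meter","s5","s4","s3","pan","s2","s1","ped"):
    p=P[k]; L(k,p[0],p[1]+.0,.16+(.05 if k in("pan","ped","meter") else 0))
    if k in("pan","ped","meter","s4","s1"): L(k+"b",p[0],p[1]-.06 if k!="ped" else p[1]+.06,.16+(.05 if k in("pan","ped","meter") else 0))
pickle.dump(W,open("W.pkl","wb")); print(bot.read_state()["time"])
t=[]
for k in ("s6","s5","s4","s3","s2","s1"): t.append(cv2.resize(ortho(W[k],P[k][0],P[k][1],.014,.08,.5),(260,260)))
cv2.imwrite("pics/m1.png",np.vstack([np.hstack(t[:3]),np.hstack(t[3:])]))
t=[cv2.resize(ortho(W[k],P[k][0],P[k][1],.045,.14,.5),(390,390)) for k in("pan","ped")]
cv2.imwrite("pics/m2.png",np.hstack(t))
E
```

```text
ped [ 0.575 -0.351  0.045]
s1 [ 0.391 -0.32   0.014]
s2 [ 0.474 -0.237  0.014]
s3 [ 0.501 -0.079  0.014]
s4 [0.491 0.023 0.014]
pan [0.676 0.024 0.052]
s5 [0.506 0.183 0.014]
meter [0.535 0.371 0.03 ]
s6 [0.378 0.304 0.014]
9.975
```

View pics/m1.png

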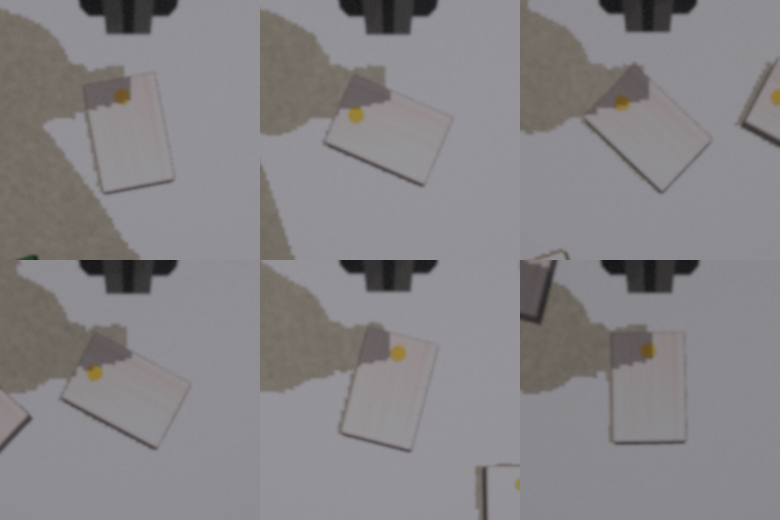

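View pics/m2.png

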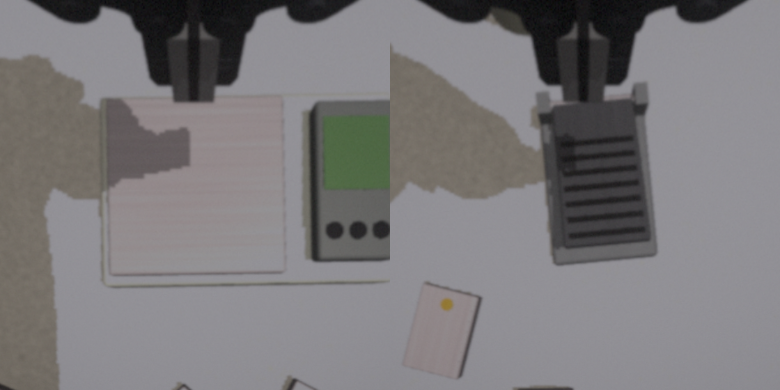

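The crops confirm all six grey plugged slabs. In the second picture, the pan spans px (105,97)–(285,273) with the display to its right (−y), and the pedal's free end is near px (609,243) with yaw about 0.07. Next I fit rectangles, check heights from two views, then make the first press.

```bash
cat >> h.py <<'E'
def fit(c,x,y,yaw,z,lx,ly,dr=.008,da=.15):
    """refine pose of a lx(x) x ly(y) rectangle at height z: most image gradient across its edges"""
    mm=.5; half=.13; o=cv2.GaussianBlur(ortho(c,x,y,z,half,mm).astype(np.float32),(0,0),1.2)
    gx=cv2.Sobel(o,-1,1,0);gy=cv2.Sobel(o,-1,0,1)
    u=np.linspace(-.46,.46,80)
    pts=np.vstack([np.c_[u*lx,0*u+ly/2],np.c_[u*lx,0*u-ly/2],np.c_[0*u+lx/2,u*ly],np.c_[0*u-lx/2,u*ly]])
    nrm=np.repeat([[0,1],[0,1],[1,0],[1,0]],80,0)
    def sc(p):
        R=np.array([[np.cos(p[2]),-np.sin(p[2])],[np.sin(p[2]),np.cos(p[2])]])
        w=pts@R.T+p[:2]; n=nrm@R.T
        U=((half-w[:,1])*1000/mm).astype(np.float32)[None];V=((half-w[:,0])*1000/mm).astype(np.float32)[None]
        a=cv2.remap(gx,U,V,1)[0];b=cv2.remap(gy,U,V,1)[0]
        g=np.abs(a*-n[:,1:2]+b*-n[:,:1]).sum(1); return np.minimum(g,60).mean()
    best=np.array([0,0,yaw]); f=1.
    for _ in range(5):
        G=[best+[i*dr*f/4,j*dr*f/4,k*da*f/4] for i in range(-4,5) for j in range(-4,5) for k in range(-4,5)]
        s=[sc(g) for g in G]; best=np.array(G[int(np.argmax(s))]); f*=.45
    return np.r_[x+best[0],y+best[1],best[2],max(s)]
def plugs(c,z=.014):
    f=c["frame"].astype(int); m=((f[...,2]-f[...,0]>60)&(f[...,1]-f[...,0]>30)).astype(np.uint8)
    n,_,st,ce=cv2.connectedComponentsWithStats(m)
    return [(ray(c["mtx"],c["R"],c["t"],ce[i],z),ce[i]) for i in range(1,n) if st[i,4]>25]
def tri(c1,p1,c2,p2):
    X=cv2.triangulatePoints(*(c["mtx"]@np.c_[c["R"],c["t"]] for c in(c1,c2)),np.float64(p1).reshape(2,1),np.float64(p2).reshape(2,1)).ravel();return X[:3]/X[3]
E
cat > a.py <<'E'
from h import *
P=pickle.load(open("P.pkl","rb"));W=pickle.load(open("W.pkl","rb"))
T=dict(s6=[(84,87),(155,72),(174,179),(104,193)],s5=[(94,73),(193,117),(165,185),(64,142)],s4=[(117,65),(191,139),(141,192),(63,119)],
s3=[(93,70),(190,122),(156,188),(61,140)],s2=[(110,65),(177,85),(150,191),(80,173)],s1=[(91,73),(166,73),(166,182),(91,182)])
S={}
for k,c in T.items():
    w=np.array([[P[k][0]+(130-v)*.615e-3,P[k][1]+(130-u)*.615e-3] for u,v in c]); m=w.mean(0)
    e=[w[1]-w[0],w[2]-w[1]]; e=max(e,key=np.linalg.norm); yaw=np.arctan2(e[1],e[0]); yaw=(yaw+np.pi/2)%np.pi-np.pi/2
    S[k]=fit(W[k],m[0],m[1],yaw,.014,.068,.046,.005); print(k,m.round(4),round(yaw,3),S[k].round(4))
    if k+"b" in W:
        b=fit(W[k+"b"],m[0],m[1],yaw,.014,.068,.046,.005);print("  b",b.round(4))
        def pr(c,p): v=c["R"]@np.r_[p[:2],.014]+c["t"]; v=c["mtx"]@v; return v[:2]/v[2]
        print("  top z",tri(W[k],pr(W[k],S[k]),W[k+"b"],pr(W[k+"b"],b)).round(4))
pb=[fit(W[k],.676,.024,0,.052,.125,.125,.015) for k in("pan","panb")]; print("pan",np.round(pb,4))
print(tri(W["pan"],pr2(W["pan"],pb[0],.052),W["panb"],pr2(W["panb"],pb[1],.052)) if 0 else "")
for k in("meter","meterb"):
    print("meter",fit(W[k],P["meter"][0],P["meter"][1],.2,.03,.12,.05,.012,.3).round(4))
for k in("ped","pedb"): print("ped",fit(W[k],.575,-.362,.07,.049,.115,.062,.012,.1).round(4))
pickle.dump(S,open("S.pkl","wb"))
E
python3 a.py; python3 - <<'E'
from h import *
W=pickle.load(open("W.pkl","rb"))
t=[cv2.resize(ortho(W[k],.67,.02,.052,.13),(260,260)) for k in("pan","panb")]+[cv2.resize(ortho(W["meter"],.535,.371,.03,.1),(260,260))]
t2=[cv2.resize(ortho(W[k],.57,-.36,.045,.09),(260,260)) for k in("ped","pedb")]+[cv2.resize(ortho(W["meterb"],.535,.371,.03,.1),(260,260))]
cv2.imwrite("pics/m3.png",np.vstack([np.hstack(t),np.hstack(t2)]))
E
```

```text
s6 [0.3766 0.304 ] 0.176 [ 0.3776  0.3041  0.1964 58.332 ]
s5 [0.5069 0.1835] 1.153 [ 0.5071  0.183   1.1823 56.6006]
s4 [0.4917 0.0239] 0.785 [4.92700e-01 2.36000e-02 8.10000e-01 5.80481e+01]
  b [4.93700e-01 2.35000e-02 8.09800e-01 5.66523e+01]
  top z [0.4933 0.0236 0.0136]
s3 [ 0.5007 -0.0754] 1.079 [ 0.5009 -0.0766  1.1035 55.0743]
s2 [ 0.4745 -0.2364] -0.249 [ 0.475  -0.2368 -0.2452 57.4854]
s1 [ 0.3927 -0.3195] 0.0 [ 3.93600e-01 -3.19900e-01  3.03000e-02  5.68925e+01]
  b [ 3.93400e-01 -3.19400e-01  1.61000e-02  5.80131e+01]
  top z [ 0.3928 -0.3199  0.0168]
pan [[6.79200e-01 2.34000e-02 1.70000e-02 5.50611e+01]
 [6.81900e-01 2.32000e-02 1.52000e-02 5.71858e+01]]

meter [ 0.5363  0.375   0.2598 58.591 ]
meter [ 0.536   0.3728  0.2719 58.9557]
ped [ 0.5831 -0.3621  0.1021 52.2261]
ped [ 0.5846 -0.36    0.1166 57.6629]
```

View pics/m3.png

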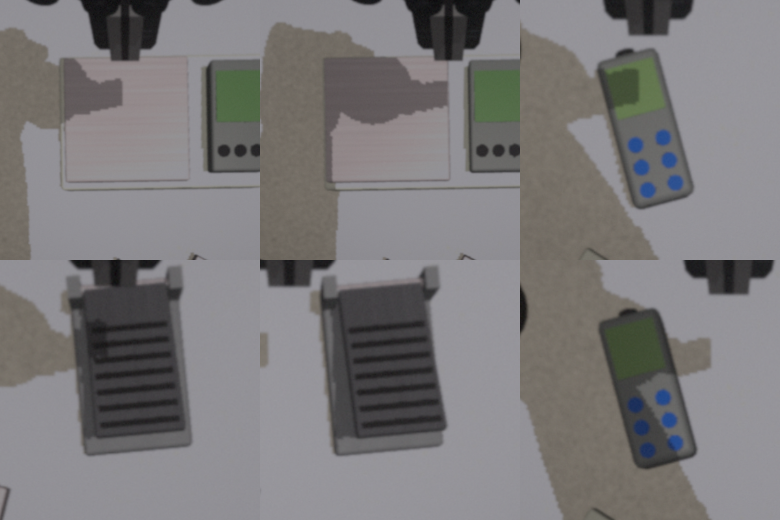

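Pan centre is about (0.680, 0.0234), yaw 0.016. The slabs' top height from two views is about 14–17 mm. The pedal's free edge is at about (0.5395, −0.367), so the pad is at about (0.559, −0.366). Now the first press.

```bash
cat >> h.py <<'E'
def press(x=.559,y=-.366,yaw=.08):
    bot.gripper_to(0.0); bot.movep([x,y,.13],q(yaw)); bot.move_linear([x,y,.056]); b=bot.read_state()["wrist_force"][2]; L=[]
    for z in np.arange(.052,.018,-.002):
        bot.move_linear([x,y,z],rate=.03); bot.hold(.1); s=bot.read_state(); F=s["wrist_force"][2]-b
        L.append((round(s["tool_pos"][2],4),round(F,1)))
        if F>22: break
    bot.hold(.4); bot.move_linear([x,y,.06],rate=.08); bot.hold(.3); bot.move_linear([x,y,.13]); print(L,bot.read_state()["time"])
E
python3 - <<'E'
from h import *
press()
E
```

```text
[(np.float64(0.0526), np.float64(-0.3)), (np.float64(0.0505), np.float64(1.7)), (np.float64(0.0485), np.float64(2.9)), (np.float64(0.0462), np.float64(4.6)), (np.float64(0.0443), np.float64(5.0)), (np.float64(0.0424), np.float64(4.6)), (np.float64(0.0406), np.float64(5.7)), (np.float64(0.0387), np.float64(6.2)), (np.float64(0.0368), np.float64(6.4)), (np.float64(0.0349), np.float64(7.1)), (np.float64(0.0331), np.float64(8.8)), (np.float64(0.0312), np.float64(9.0)), (np.float64(0.0299), np.float64(10.4)), (np.float64(0.0297), np.float64(16.8)), (np.float64(0.0295), np.float64(22.8))] 18.55
```

The pedal reached its stop at z = 0.0299. Next is the first slab: squeeze it along x to centre it, regrip along y, place it by feel, then check.

```bash
cat >> h.py <<'E'
PAN=np.array([.6803,.0234]); PY=.016
class Stop(Exception): pass
def best(x,y,z,yaw):
    j=bot.read_state()["joint_positions"]; C=[]
    for w in(yaw,yaw+np.pi,yaw-np.pi):
        s=bot.ik([x,y,z],q(w))
        if s is not None: C.append((np.abs(np.array(s)-j).max()+.15*abs(s[5]),w))
    return min(C)[1]
def check(S,k,W):
    """look at slab k; refine pose; stop if its plug has moved"""
    x,y,yaw=S[k][:3]; c=look(x,y,.16); f=fit(c,x,y,yaw,.014,.068,.046,.005)
    pl=lambda cc:min((p[0][:2] for p in plugs(cc)),key=lambda p:np.hypot(*(p-[x,y])),default=np.array([9,9]))
    d=pl(c)-pl(W[k]); print(k,f.round(4),"plug moved mm",(d*1000).round(1))
    if np.hypot(*d)>.004 or f[3]<45: cv2.imwrite(f"pics/stop_{k}_{bot.read_state()['time']:.0f}.png",ortho(c,x,y,.014,.12)); raise Stop(k)
    return f
def pick(f):
    x,y,yaw=f[:3]; bot.gripper_to(.085)
    w=best(x,y,.06,yaw+np.pi/2); bot.movep([x,y,.06],q(w)); bot.move_linear([x,y,-.002]); bot.gripper_to(.058); g1=bot.read_state()["finger_gap"]
    bot.gripper_to(.085); bot.move_linear([x,y,.05])
    bot.gripper_to(.064); w=best(x,y,.05,yaw); bot.movep([x,y,.05],q(w)); bot.move_linear([x,y,.0025]); bot.gripper_to(.03)
    g2=bot.read_state()["finger_gap"]; z0=bot.read_state()["tool_pos"][2]; bot.move_linear([x,y,.10]); s=bot.read_state()
    print(" gaps",round(g1,4),round(g2,4),round(s["finger_gap"],4),"z0",round(z0,4),"F",s["wrist_force"].round(1))
    if not .043<s["finger_gap"]<.049: raise Stop("grip")
    return z0
def place(n,z0,base=.052,xy=PAN,yaw=PY+np.pi/2):
    x,y=xy; zs=base+.014*n; w=best(x,y,.25,yaw)
    bot.movep([x,y,.22],q(w)); bot.move_linear([x,y,zs+z0+.015]); bot.hold(.2); s=bot.read_state(); b=s["wrist_force"][2]
    print(" before",round(s["finger_gap"],4),s["wrist_force"].round(1))
    for dz in np.arange(.004,-.004,-.0007):
        bot.move_linear([x,y,zs+z0+dz],rate=.03); bot.hold(.08); F=bot.read_state()["wrist_force"][2]-b
        if F>3: break
    s=bot.read_state(); print(" contact dz",round(s["tool_pos"][2]-zs-z0,4),"F",round(F,1),"gap",round(s["finger_gap"],4))
    bot.gripper_to(.066); bot.move_linear([x,y,zs+.05]); bot.move_linear([x,y,max(.2,zs+.09)],rate=.3)
    c=look(x-.02,y,zs+.17,0); f=fit(c,x,y,PY-np.pi/2,zs+.014,.068,.046,.006); print(" placed",((f[:2]-xy)*1000).round(1),"dyaw",round(f[2]+np.pi/2-PY,3),"score",round(f[3],1),"t",bot.read_state()["time"])
    return c
E
python3 - <<'E'
from h import *
S=pickle.load(open("S.pkl","rb"));W=pickle.load(open("W.pkl","rb"))
f=check(S,"s1",W); z0=pick(f); c=place(0,z0)
pickle.dump(c,open("pl.pkl","wb")); cv2.imwrite("pics/p1.png",ortho(c,*PAN,.06,.12))
print(fit(c,*PAN,PY,.052,.125,.125,.01),bot.read_state()["tool_pos"])
E
```

```text
s1 [ 3.93700e-01 -3.20000e-01  2.85000e-02  5.66993e+01] plug moved mm [-0.2  0. ]
 gaps 0.0659 0.0437 0.0442 z0 0.0044 F [-0.6  0.2 -3.8]
 before 0.0437 [-0.2 -0.3 -2.8]
 contact dz 0.0001 F 7.1 gap 0.044
 placed [ 0.7 -0.2] dyaw -0.002 score 47.9 t 35.2167
[6.81602188e-01 2.34000000e-02 1.75377344e-02 5.70496178e+01] [0.6599053 0.0234446 0.2208892]
```

View pics/p1.png

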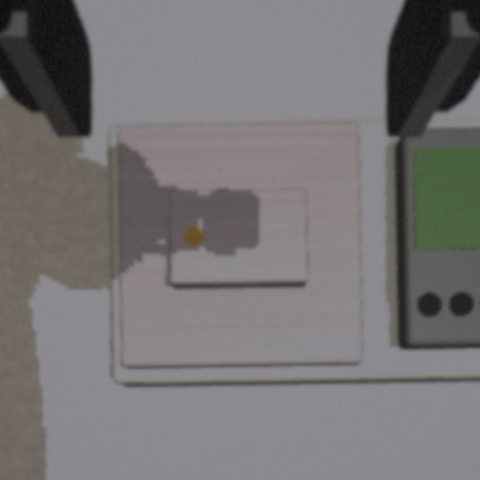

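The first slab lies central and square on the pan (px 170–306 × 189–284 within pan 121–360 × 123–364). I carry on with the others.

```bash
python3 - <<'E'
from h import *
S=pickle.load(open("S.pkl","rb"));W=pickle.load(open("W.pkl","rb"))
for n,k in enumerate(("s2","s3"),1):
    f=check(S,k,W); z0=pick(f); c=place(n,z0)
pickle.dump(c,open("pl.pkl","wb")); cv2.imwrite("pics/p3.png",c["frame"])
E
```

```text
s2 [ 0.4749 -0.2368 -0.2437 57.5589] plug moved mm [-0.2  0. ]
 gaps 0.0658 0.0441 0.0439 z0 0.0044 F [-0.1  0.2 -3.1]
 before 0.0443 [ 0.5 -0.8 -3. ]
 contact dz 0.0001 F 5.8 gap 0.0436
 placed [-5.2  0.9] dyaw -0.008 score 52.0 t 51.2667
s3 [ 0.5009 -0.0766  1.102  53.262 ] plug moved mm [ 0.1 -0.1]
 gaps 0.0656 0.0435 0.0441 z0 0.0043 F [ 0.1  0.6 -4. ]
 before 0.0439 [-0.8 -0.7 -2.8]
 contact dz 0.0037 F 3.2 gap 0.0439
 placed [-10.7  -0.4] dyaw 0.128 score 33.4 t 63.675
```

View pics/p3.png

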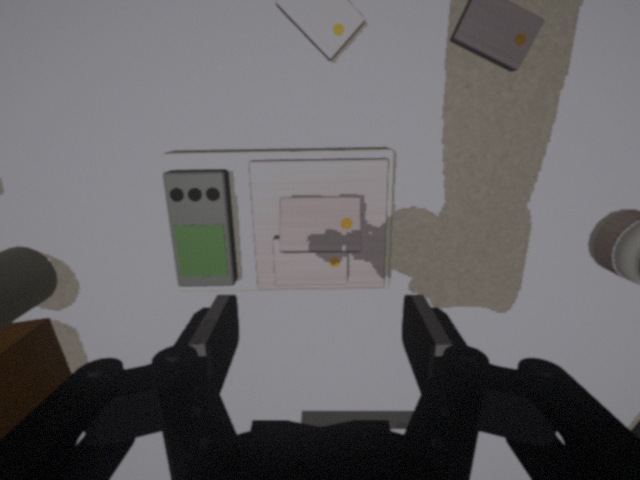

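The pile is wrong: a slab has slid out towards the far side (its plug is at px (335,263)), with another on top (px 278–362 × 195–250). I look from the far side and with the scene camera.

```bash
python3 - <<'E'
from h import *
x,y=PAN
bot.gripper_to(0)
c=look(x-.13,y,.22,0); a=c["frame"]
c2=look(x-.03,y+.12,.17,np.pi/2)  # camera on which side
pickle.dump((c,c2),open("v.pkl","wb"))
s=bot.camera("scene")["frame"][250:370,250:410]
out=np.hstack([a[120:480,120:520],c2["frame"][60:420,120:520]])
cv2.imwrite("pics/q.png",np.vstack([out[:, :800],]))
cv2.imwrite("pics/q2.png",cv2.resize(s,None,fx=4,fy=4,interpolation=cv2.INTER_CUBIC))
print(bot.read_state()["time"])
E
```

```text
66.2333
```

View pics/q.png

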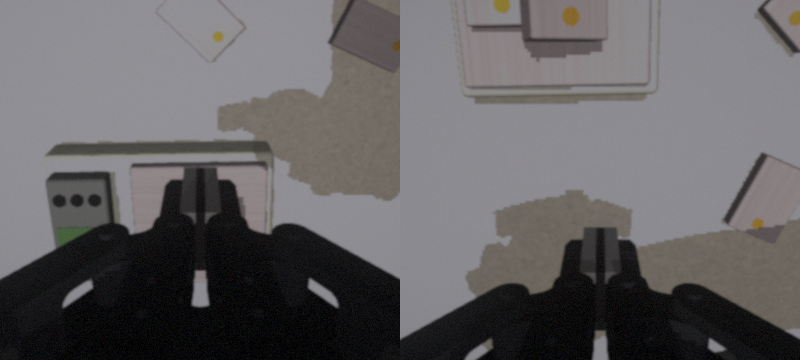

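View pics/q2.png

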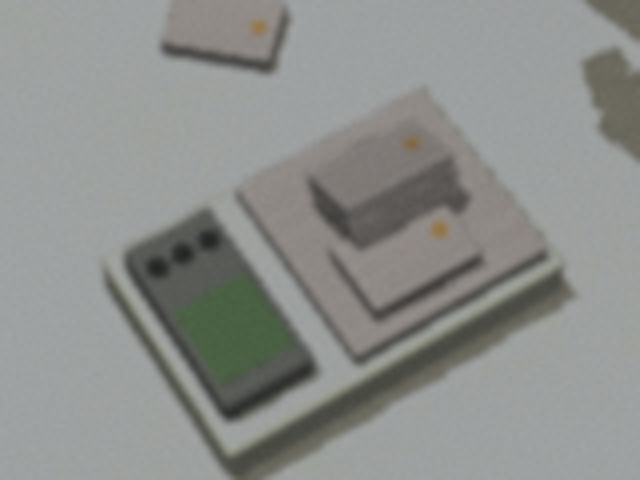

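The pile now has two slabs, and a third lies flat on the far part of the pan. I measure both.

```bash
python3 - <<'E'
from h import *
c1=pickle.load(open("pl.pkl","rb")); c2=pickle.load(open("v.pkl","rb"))[1]
print([p[1].round(1) for p in plugs(c1)],[p[1].round(1) for p in plugs(c2)])
n=lambda c,p:min((r[1] for r in plugs(c)),key=lambda r:np.hypot(*(r-p)))
for a,b in(((346,224),(290,76)),((335,263),(222,64))): print(tri(c1,n(c1,a),c2,n(c2,b)).round(4))
bot.gripper_to(.085); d=look(PAN[0]-.02,PAN[1],.27); bot.read_state()
d2=look(PAN[0]-.02,PAN[1]+.05,.25); pickle.dump((d,d2),open("v2.pkl","wb"))
pd=[sorted(plugs(c),key=lambda r:np.hypot(*(r[0][:2]-PAN)))[:2] for c in(d,d2)]
for r in pd[0]: 
  for t in pd[1]: print(r[1].round(),t[1].round(),tri(d,r[1],d2,t[1]).round(4))
for c in(d,d2):
  for z,x0 in((.08,PAN[0]),(.066,PAN[0]+.035)): print(z,fit(c,x0,PAN[1],PY-np.pi/2,z,.068,.046,.015).round(4))
E
```

```text
[array([338.,  29.]), array([346.3, 223. ]), array([334. , 262.5])] [array([221.3,  63.5]), array([290.6,  75.7]), array([515.7,  77.9]), array([477.4, 283.5])]
[0.6673 0.0459 0.0875]
[0.7098 0.0371 0.0678]
[344. 216.] [284. 224.] [0.6672 0.046  0.0879]
[344. 216.] [277. 262.] [0.6509 0.0457 0.1926]
[337.  33.] [284. 224.] [0.5835 0.0499 0.3736]
[337.  33.] [277. 262.] [0.5841 0.0499 0.3776]
0.08 [ 6.69000e-01  2.28000e-02 -1.57810e+00  5.27347e+01]
0.066 [ 7.15500e-01  1.67000e-02 -1.55630e+00  3.54961e+01]
0.08 [ 6.70100e-01  2.23000e-02 -1.60000e+00  5.26418e+01]
0.066 [ 7.15000e-01  1.44000e-02 -1.55820e+00  3.34228e+01]
```

```bash
python3 - <<'E'
from h import *
d,d2=pickle.load(open("v2.pkl","rb"))
a=cv2.resize(d["frame"][120:300,220:420],(400,360),interpolation=cv2.INTER_CUBIC)
b=cv2.resize(d2["frame"][120:300,160:360],(400,360),interpolation=cv2.INTER_CUBIC)
cv2.imwrite("pics/r.png",cv2.convertScaleAbs(np.hstack([a,b]),alpha=1.5,beta=-60))
E
```

```text
(no output)
```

View pics/r.png

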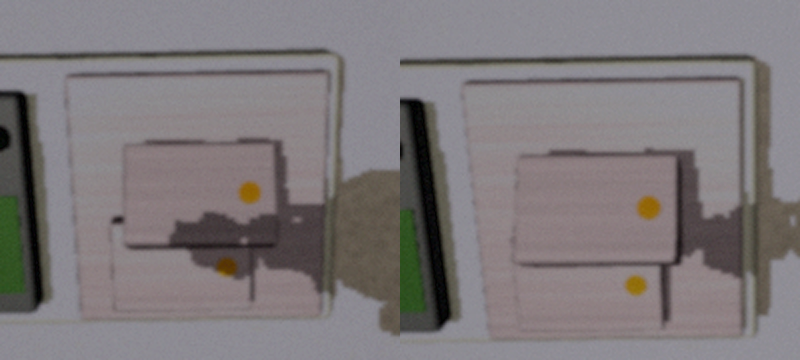

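The left view shows the far slab lying on the pan, about 9 mm under the top one. The pile's lower slab has been pushed about 15 mm towards the robot. This fits slab 2 being knocked off slab 1 and slab 3 then landing on the mess. I unstack: top slab and far slab to the bench, then re-centre the base by squeezing.

```bash
sed -i 's/np.arange(.004,-.004,-.0007)/np.arange(.003,-.004,-.0007)/; s/if F>3: break/if F>4: break/; s/bot.move_linear(\[x,y,-.002\])/bot.move_linear([x,y,-.002],rate=.25)/; s/bot.move_linear(\[x,y,.05\])/bot.move_linear([x,y,.05],rate=.3)/; s/bot.move_linear(\[x,y,zs+z0+.015\])/bot.move_linear([x,y,zs+z0+.015],rate=.25)/' h.py
cat >> h.py <<'E'
def drop(x,y,w,zt,g):   # put what is held on the bench
    bot.movep([x,y,.10],q(w)); bot.move_linear([x,y,zt+.008],rate=.25); bot.move_linear([x,y,zt+.0005],rate=.05); bot.gripper_to(g); bot.move_linear([x,y,.10],rate=.3)
E
python3 - <<'E'
from h import *
H=np.pi/2
bot.gripper_to(.064); w=best(.6705,.0225,.2,H+PY)
bot.movep([.6705,.0225,.15],q(w)); bot.move_linear([.6705,.0225,.071],rate=.15); bot.gripper_to(.03); z=bot.read_state()["tool_pos"][2]
bot.move_linear([.6705,.0225,.16],rate=.2); print("top gap",bot.read_state()["finger_gap"],z)
drop(.50,-.077,w,z-.066,.064)
c=look(PAN[0]-.03,PAN[1],.21)
for x0 in(.665,.714): print(fit(c,x0,PAN[1],PY-H,.066,.068,.046,.012).round(4))
print([p[0].round(4) for p in plugs(c,.066)],bot.read_state()["time"])
cv2.imwrite("pics/s.png",ortho(c,*PAN,.066,.1))
pickle.dump(c,open("v3.pkl","wb"))
E
```

```text
top gap 0.04366533481646459 0.07575835671366783
[ 6.75500e-01  2.35000e-02 -1.55390e+00  4.39797e+01]
[ 7.1260e-01  1.6600e-02 -1.5627e+00  3.7285e+01]
[array([ 0.5149, -0.0415,  0.066 ]), array([0.5182, 0.0377, 0.066 ]), array([0.5251, 0.1762, 0.066 ]), array([0.6738, 0.0468, 0.066 ]), array([0.7101, 0.037 , 0.066 ])] 75.65
```

View pics/s.png

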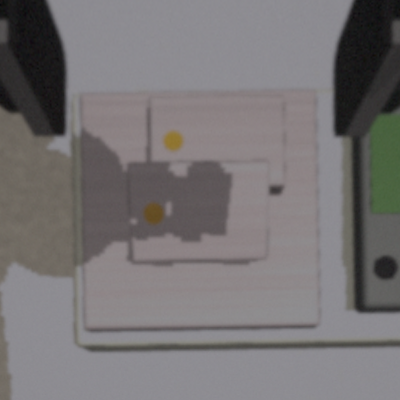

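Only two slabs are left on the pan. The front one (px 128–268 × 160–262) leans with its far edge on the flat far one (px 148–283 × 97–188). I lift the leaning one by its ends onto the bench, then shift the flat one to the centre as the base.

```bash
python3 - <<'E'
from h import *
H=np.pi/2; x,y=.668,.0236
bot.gripper_to(.085); w=best(x,y,.2,PY); bot.movep([x,y,.15],q(w)); bot.move_linear([x,y,.053],rate=.15); bot.gripper_to(.058); z=bot.read_state()["tool_pos"][2]
bot.move_linear([x,y,.15],rate=.15); s=bot.read_state(); print("X",s["finger_gap"],z,s["wrist_force"])
drop(.475,-.23,w,z-.052,.085)
x,y=.710,.0157; w=best(x,y,.2,PY); bot.movep([x,y,.13],q(w)); bot.move_linear([x,y,.050],rate=.15); bot.gripper_to(.058); z=bot.read_state()["tool_pos"][2]
bot.move_linear([x,y,z+.012],rate=.1); print("F",bot.read_state()["finger_gap"],z)
X,Y=PAN; bot.move_linear([X,Y,z+.012],rate=.1); bot.move_linear([X,Y,z],rate=.05); bot.gripper_to(.085); bot.move_linear([X,Y,.13],rate=.25)
w=best(X,Y,.13,PY+H); bot.movep([X,Y,.13],q(w)); bot.move_linear([X,Y,.0545],rate=.2); bot.gripper_to(.03); bot.gripper_to(.066); bot.move_linear([X,Y,.16],rate=.3)
c=look(X-.02,Y,.22); f=fit(c,X,Y,PY-H,.066,.068,.046,.006); print("base",((f[:2]-PAN)*1000).round(1),f[2:].round(3))
c2=look(.49,-.15,.21); print([p[0].round(4) for p in plugs(c2)])
for g in((.50,-.077),(.475,-.23)): print(fit(c2,*g,PY-H,.014,.068,.046,.012,.3).round(4))
pickle.dump((c,c2),open("v4.pkl","wb"));print(bot.read_state()["time"])
cv2.imwrite("pics/u.png",np.hstack([ortho(c,*PAN,.066,.1),ortho(c2,.49,-.15,.014,.15,.75)]))
E
```

```text
X 0.06620819560706756 0.05603455479971203 [-0.20651393  1.07538702 -4.4019781 ]
F 0.06568508197937362 0.05321712948820821
base [-0.2  1.9] [-1.562 46.762]
[array([ 0.4824, -0.2077,  0.014 ]), array([ 0.5041, -0.0537,  0.014 ])]
[ 0.5044 -0.0752 -1.5514 56.774 ]
[ 0.4832 -0.2297 -1.5548 50.5885]
90.9833
```

View pics/u.png

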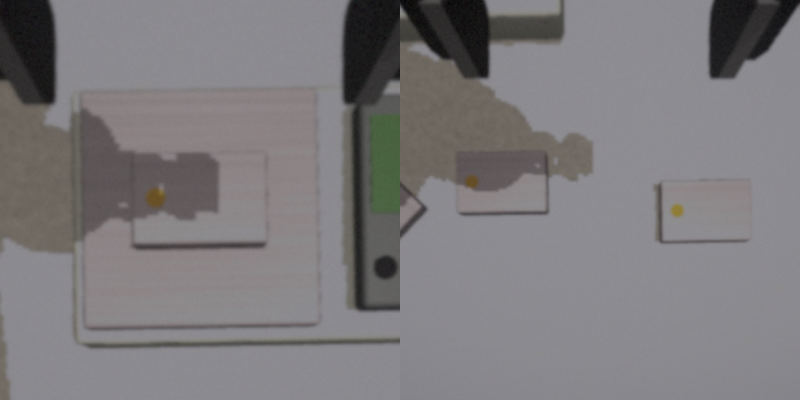

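The base is centred (px 133–266 within pan 80–318) and the other two slabs lie flat on the bench. I restack, with stop conditions.

```bash
sed -i 's/^    return c$/    if np.abs(f[:2]-xy).max()>.0031 or abs(f[2]+np.pi\/2-PY)>.05: cv2.imwrite("pics\/bad.png",ortho(c,x,y,zs,.1)); pickle.dump(c,open("bad.pkl","wb")); raise Stop("place")\n    return c/; s/    bot.gripper_to(.066); bot.move_linear(\[x,y,zs+.05\])/    if s["tool_pos"][2]-zs-z0>.0022: raise Stop("early contact")\n&/' h.py
python3 - <<'E'
from h import *
for n,f in((1,[.5044,-.0752,-1.5514]),(2,[.4832,-.2297,-1.5548])):
    z0=pick(f); c=place(n,z0)
    pickle.dump(c,open("pl.pkl","wb"))
E
```

```text
gaps 0.0655 0.0441 0.0442 z0 0.0044 F [ 0.5  0.1 -2.9]
 before 0.0442 [-0.6 -0.4 -2.5]
 contact dz 0.0 F 8.5 gap 0.0442
 placed [ 1.  -1.1] dyaw -0.008 score 47.7 t 103.8417
 gaps 0.0656 0.044 0.044 z0 0.0045 F [-0.6  0.1 -3.6]
 before 0.0443 [ 0.3  0.2 -2.1]
 contact dz 0.0001 F 7.6 gap 0.0437
 placed [ 0.8 -1. ] dyaw 0.0 score 50.9 t 117.575
```

```bash
python3 - <<'E'
from h import *
S=pickle.load(open("S.pkl","rb"));W=pickle.load(open("W.pkl","rb"))
for n,k in((3,"s4"),(4,"s5"),(5,"s6")):
    f=check(S,k,W); z0=pick(f); c=place(n,z0)
    pickle.dump(c,open("pl.pkl","wb"))
E
```

```text
s4 [4.92700e-01 2.36000e-02 8.11900e-01 5.71274e+01] plug moved mm [-0.   0.1]
 gaps 0.0655 0.0435 0.0441 z0 0.0044 F [-0.5  0.5 -3.2]
 before 0.0441 [ 0.8  1.  -2.5]
 contact dz 0.0 F 8.3 gap 0.044
 placed [0.8 0.3] dyaw -0.002 score 48.0 t 131.0667
s5 [ 0.507   0.183   1.1823 56.4566] plug moved mm [0.  0.1]
 gaps 0.0655 0.044 0.0442 z0 0.0045 F [-0. -0. -3.]
 before 0.0437 [-0.4  0.2 -2.6]
 contact dz 0.0 F 8.2 gap 0.0439
 placed [0.6 0.8] dyaw 0.005 score 50.2 t 144.5333
s6 [ 0.3778  0.3041  0.1964 57.5185] plug moved mm [ 0.2 -0.1]
 gaps 0.066 0.0439 0.0442 z0 0.0043 F [ 0.  -1.  -3.9]
 before 0.0439 [ 0.1  0.8 -2.9]
 contact dz 0.0001 F 8.4 gap 0.0444
 placed [ 1.  -1.1] dyaw 0.003 score 51.1 t 159.7833
```

All six slabs are stacked. Now the meter.

```bash
python3 - <<'E'
from h import *
bot.gripper_to(.085)
c=look(.536,.374,.2); f=fit(c,.536,.374,.265,.03,.12,.05,.012,.2); print(f.round(4))
if f[3]<45 or np.hypot(f[0]-.536,f[1]-.374)>.008: cv2.imwrite("pics/mm.png",ortho(c,.536,.374,.03)); raise SystemExit("moved?")
x,y,yaw=f[:3]; w=best(x,y,.1,yaw); bot.movep([x,y,.09],q(w)); bot.move_linear([x,y,.010],rate=.2); bot.gripper_to(.03); z=bot.read_state()["tool_pos"][2]
bot.move_linear([x,y,.12],rate=.2); s=bot.read_state(); print("gap",s["finger_gap"],z,s["wrist_force"])
if s["finger_gap"]<.04: raise SystemExit("grip")
X,Y=.6783,.1785; w=best(X,Y,.12,PY); bot.movep([X,Y,.12],q(w)); bot.move_linear([X,Y,z+.012],rate=.2); b=bot.read_state()["wrist_force"][2]
for dz in np.arange(.005,-.003,-.001):
    bot.move_linear([X,Y,z+dz],rate=.04); bot.hold(.05); F=bot.read_state()["wrist_force"][2]-b
    if F>4: break
print("contact",dz,F,bot.read_state()["finger_gap"])
bot.gripper_to(.075); bot.move_linear([X,Y,.13],rate=.3)
c=look(X-.03,Y-.05,.24); g=fit(c,X,Y,PY,.03,.12,.05,.012,.2); print("meter",((g[:2]-[X,Y])*1000).round(1),g[2:].round(3),bot.read_state()["time"])
cv2.imwrite("pics/e.png",ortho(c,X-.02,Y-.06,.03,.17,.6))
E
```

```text
[ 0.5362  0.3749  0.2594 58.3153]
gap 0.048650436994226796 0.01282237411374303 [-0.24187298 -0.31611708 -3.00807058]
contact -0.001 5.351131137965033 0.04870196142701902
meter [-2.4 -0.9] [3.4000e-02 5.9389e+01] 169.0833
```

View pics/e.png

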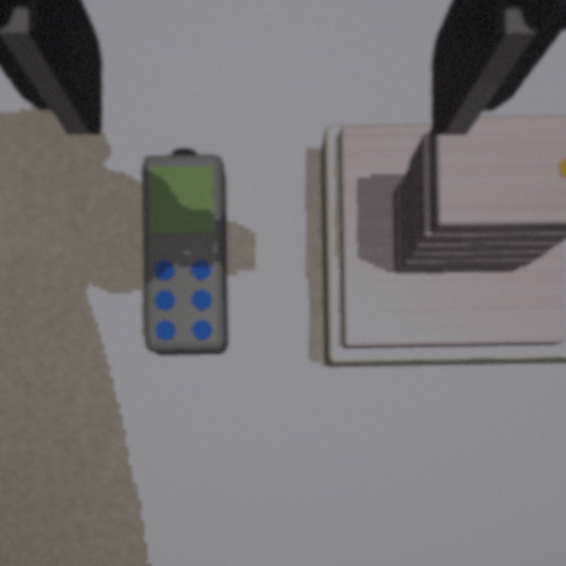

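The pile is flush and the meter lies parallel, about 2 mm off centre. Last steps: the final press by a safe route, then hand in.

```bash
python3 - <<'E'
from h import *
bot.movep([.45,.1,.28],q(.0)); bot.movep([.45,-.25,.25],q(.08))
press()
bot.movep([.40,-.30,.25],q(.08))
c=look(PAN[0]-.06,PAN[1]-.04,.30); f=fit(c,*PAN,PY-np.pi/2,.136,.068,.046,.006); print("pile",((f[:2]-PAN)*1000).round(1),f[2:].round(3),bot.read_state()["time"])
if f[3]>42 and np.abs(f[:2]-PAN).max()<.004: bot.hold(.3); print(bot.finish_job())
E
```

```text
[(np.float64(0.0526), np.float64(-0.3)), (np.float64(0.0505), np.float64(1.3)), (np.float64(0.0485), np.float64(4.5)), (np.float64(0.0462), np.float64(4.6)), (np.float64(0.0443), np.float64(5.6)), (np.float64(0.0424), np.float64(5.4)), (np.float64(0.0406), np.float64(6.2)), (np.float64(0.0387), np.float64(7.6)), (np.float64(0.0368), np.float64(7.4)), (np.float64(0.0349), np.float64(7.7)), (np.float64(0.0331), np.float64(8.2)), (np.float64(0.0312), np.float64(9.8)), (np.float64(0.0299), np.float64(11.4)), (np.float64(0.0297), np.float64(16.7)), (np.float64(0.0295), np.float64(22.5))] 180.6
pile [ 0.5 -1.7] [-1.57  49.672] 182.8583
the job is handed in; nothing more can be done
None
```

The job is handed in at about 183 s: both pedal presses reached the stop, all six slabs are piled flush at the pan's centre (one slab came off partway and the pile was rebuilt), and the meter lies screen up beside the scale, about 2 mm off centre.

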